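# Clamp a medal blank in the ratchet workholder

## Task

Pick up the round brass blank, lay it flat on the bed of the ratchet workholder between the sprung jaw and the anvil, and let go of it. Then turn the black knob clockwise, click by click: feel for the point where the blank is trapped between jaw and anvil, stop at the second click after that so that the pawl keeps it clamped, and let go. The ratchet does not turn back and a click too many crushes the blank, so go by the growing load on the knob; use only the knob to move the jaw, and leave the other things on the bench where they are.

Things in the scene. Friction and masses are not known exactly. Their poses are not given: they have to be found in the camera images.
- holder: Fixed steel ratchet workholder, base plate 210 x 96 x 12 mm. Origin on the bench plane, midway across its width; x = clamping direction, from knob to anvil, z up; offsets below are along these axes, z from the bench. Knob axis at x = -75, y = 0. Flat bed: x -24 to +92 mm, y -22 to +22, top z = 22 mm. Nothing stands beside jaw and anvil: fingers can straddle the blank along y.
- bed_place (a point): Point on the bed's top where the blank's underside centre should be laid: x = +26, y = 0, z = 22 mm of the holder. The disc is free of jaw and anvil there by 4 mm or more. The anvil, a fixed steel block 24 mm wide, 20 long, top z = 38 mm, stands beyond it; its face is set anew each time, somewhere from x = +47 to +69 mm, and is not measured: feel it through the knob.
- jaw: Moving jaw, steel block 22 x 34 mm, top z = 38 mm, with a sprung pad in front, 24 mm wide, z 23 to 36 mm. Axes as the holder's; origin at the holder's origin at the start (fully open); moves to +x by 12 mm per rad of the knob. The pad's flat face is 6 mm to +x of this origin unloaded and is pushed back by the load against a spring of 1.67 N/mm, up to 14 mm.
- knob_grip (a point): Point on the fixed upright axis of the round black knob (34 mm diameter, z 36 to 74 mm), at z = 57 mm. Below it the toothed wheel, 59 mm across, top at z = 34 mm, with the brass pawl on the holder's +y side, top also 34 mm. Fingertips at z = 42 mm or higher clear everything near the knob. Knob friction with fingers is ordinary: grip with about 25 N.
- knob (a joint): Angle of knob and toothed wheel in rad, 0 at the start, growing clockwise from above, to 3.84. 18 teeth: the pawl drops in at each 0.349 rad, within 0.05 beyond; let go between, the loaded wheel falls back onto the last tooth. The blank is trapped 2 to 7.3 teeth from the start. Load on the knob: under 0.04 N m before; then each tooth adds 7 N of clamping and 0.084 N m.
- blank: Round brass blank (disc), 32 mm diameter, 12 mm thick, about 0.08 kg, lying flat on the bench among two others (a square one and a ring). Origin at the centre of its underside, z up.
- square_blank: Square brass plate 28 x 28 x 10 mm, loose. A bystander. Origin at the centre of its underside.
- ring_blank: Brass ring, 30 mm outer and 20 mm inner diameter, 9 mm high, lying flat, loose. A bystander. Origin at the centre of its underside.
- graver: Wooden mushroom handle (42 mm wide, 42 mm high) standing on its head with a thin steel blade pointing up, 110 mm tall in all, loose. A bystander. Origin at the centre of its underside.
- jar: Closed jar, 64 mm diameter, 85 mm tall, loose. A bystander. Origin at the centre of its underside.
- spool: Copper-coloured spool, 38 mm diameter, 45 mm tall, upright, loose. A bystander. Origin at the centre of its underside.
- brush: Hand brush lying on the bench, loose. A bystander. Its x axis runs from handle to bristles.
- driver: Screwdriver lying on the bench, loose. A bystander. Its x axis runs from handle to tip.
Things that resemble listed ones, but are neither listed nor needed, are in the scene too. What is shaped like the blank but red or turquoise is not meant. Leave any orange look-alike of the holder alone.

How it is judged:
By the outcome, as a careful person would: the job done as asked, in the order asked, and still so for the second after the job is handed in, with the robot touching nothing.
It also fails if it takes over 72 s, if anything falls off the work surface, if the arm or the gripper's body presses on something with over 40 N, if the wrist force passes 120 N, or if a joint passes its speed limit or range.

## Robot

A 7-joint arm with a two-finger parallel gripper is mounted at the origin on the work surface. World frame = base frame: x ahead of the robot, y to its left, z up, the work surface at z = 0. Lengths are in m, angles in rad, forces in N, time in s.
With the tool pointing down it reaches from about 0.4 to 0.9 m from the base axis. Payload 5.6 kg.
Tool frame: the origin (TCP) lies midway between the tips of the shut fingers; the grasp point (between the pads) lies 19 mm behind it; z points along the fingers, y is the line along which they close (so a half turn about z gives the same grasp; the last joint's range is limited). The gripper opens to 92 mm and grips with 3 to 60 N. Pads are 20 mm wide; open, the fingers measure 128 mm over their backs; the gripper's body (75 mm by 189 mm) begins 69 mm behind the grasp point.
Start: joints at [-1.186, 0.468, -0.012, 1.603, 0.006, 1.071, -0.056], TCP at [0.27, 0.591, 0.215] pointing down, gripper open.
Joint ranges: [-2.53, 2.53], [-0.31, 2.02], [-1.57, 1.55], [0.28, 2.44], [-1.29, 4.43], [0.15, 1.84], [-2.92, 2.92]. Speed limits (rad/s): [2.57, 2.57, 3.14, 3.14, 3.14, 3.14, 3.14].

## Interface

Orientations are given as a 3x3 rotation matrix whose columns are the frame's x, y, z axes.
In Python, from station import env, effector, solver, viewer, workorder, search_frame, tip_of gives the robot as it stands. Calls block until the motion is done:
- env.reach(position, orientation): joint-space move of the TCP to a pose.
- env.movel(position, frame=None, rate=0.15): straight line of the TCP; frame=None keeps the orientation; rate is the mean speed in m/s.
- env.goto_joints(angles): joint-space move.
- effector.release() and effector.grasp(squeeze=None): open the fingers fully, or close them until they stop; squeeze is the grip in N (None keeps the last).
- env.pause(seconds).
- solver.inverse_kinematics(position, orientation): joint angles nearest the present ones, or None.
- env.sense(): the state.
- viewer.read_camera(name): name is "scene" or "top" or "wrist"; returns (picture, depth): 420x560x3 uint8, red, green, blue; 420x560 float32, m along the optical axis (not along the pixel's ray), 0 where there is no reading.
- viewer.camera_info(name): a dict with "intrinsics" (3x3 intrinsics, pixels), "dist_coeffs" ([k1, k2, p1, p2, k3] as OpenCV has them; the pictures are not rectified), "eye" and "rotation" of the camera in the world; the wrist camera has in their place "T_tool_cam" (4x4, takes a point from camera to tool coordinates, whose origin is the TCP and whose axes are the flange's). Camera axes: x right, y up, looking along -z (the intrinsics and any distortion apply to the point x, -y, -z); pixel columns grow to the right and rows downward; lengths in m; the calibration is good to about 2 mm. A picture is of the moment at which its call begins: read the wrist's pose just before it. camera_info takes no time and is no camera call.
A pose or a line that the arm cannot do raises env.PlanningError and nothing moves.
- workorder.finish_job(): hands the job in; it is judged then, once.
Trained networks look in the newest picture that a camera, given by its name, has taken for a name from the list of things; names that differ only in an ending like _2 or _b are one class to them, and where a whole thing is asked for, a point or a joint stands for the part that bears it (a point fixed in the world has none). Each returns a list of dicts, best first, with "score" (0 to 1); they miss things now and then, are a little off and sometimes report something else, mostly with a low value. They report only what shows in the picture. A call takes as long as a camera call. They do not tell look-alikes from the thing itself.
- search_frame(camera, name): "at" ([x, y, z] in m, in world coordinates, good to about 4 mm: the middle of the surface that is visible of it).
- tip_of(camera, name): "at" ([x, y, z] in m, in world coordinates, good to about 4 mm: a listed point, or the origin of a listed thing).
The state is a dict: "t": time; "joint_positions": joint angles; "joint_velocities": joint speeds; "tau": joint torques, N m; "ee_pos": TCP position; "tcp_rot": TCP orientation; "wrist_force": force on the tool from outside, world axes, zero at the start; "moment": the same for the moment, N m; "gripper_width": finger opening in m; "grasp_force": force on a finger pad.
Only numpy, scipy, OpenCV 4.12 (cv2) and the standard library are available. Lean on these libraries where they do the work, as an engineer would, in place of code of your own. Each camera call takes 0.05 s, during which the arm holds its last target. There are 200 camera calls.

## Working session

There is one attempt and no reset: what is moved stays moved. The work goes in short steps, each a Python script; the robot and the scene stay as the last script left them, time stands still between calls to the robot, and variables do not carry over. Pictures are saved under pics/ and viewed, at most 10 in all, crops included, and the job is handed in when it is done.

```bash
mkdir -p pics; ls
python3 - <<'E'
from station import *
import cv2
for c in ("top","scene"):
    p,d=viewer.read_camera(c); cv2.imwrite(f"pics/{c}0.png",p[:,:,::-1])
    for n in ("blank","holder","jaw","knob_grip","bed_place"):
        for r in tip_of(c,n): print(c,n,r)
    for n in ("blank","holder","knob_grip"):
        for r in search_frame(c,n): print(c,"sf",n,r)
print(env.sense()); print(viewer.camera_info("top"))
E
```

```text
pics
top blank {'at': [0.6169, 0.2225, 0.0002], 'score': 0.58}
top blank {'at': [0.6064, 0.1487, -0.001], 'score': 0.49}
top blank {'at': [0.6391, 0.2891, 0.001], 'score': 0.44}
top holder {'at': [0.2806, -0.2049, -0.0006], 'score': 0.89}
top holder {'at': [0.5069, -0.0563, 0.0528], 'score': 0.66}
top holder {'at': [0.5119, 0.0165, -0.002], 'score': 0.59}
top jaw {'at': [0.5141, 0.0145, 0.0006], 'score': 0.77}
top jaw {'at': [0.2878, -0.2006, 0.0023], 'score': 0.51}
top knob_grip {'at': [0.5049, -0.0574, 0.0539], 'score': 0.85}
top knob_grip {'at': [0.2971, -0.279, 0.0549], 'score': 0.65}
top bed_place {'at': [0.2817, -0.1737, 0.0221], 'score': 0.93}
top bed_place {'at': [0.5104, 0.0415, 0.018], 'score': 0.77}
top sf blank {'at': [0.6096, 0.1468, 0.0087], 'score': 0.62}
top sf blank {'at': [0.616, 0.2216, 0.0125], 'score': 0.58}
top sf blank {'at': [0.6397, 0.2888, 0.0107], 'score': 0.41}
top sf holder {'at': [0.2895, -0.2097, 0.0108], 'score': 0.91}
top sf holder {'at': [0.5065, 0.0016, 0.011], 'score': 0.81}
top sf knob_grip {'at': [0.5069, -0.0546, 0.0296], 'score': 0.84}
top sf k
[... 2015 characters left out ...]
1e-05,  6.23025451e-05, -9.99999997e-01]]), 'wrist_force': array([-0.59359075, -0.11333756,  0.41508413]), 'moment': array([-0.04350619,  0.00986891,  0.0536604 ]), 'grasp_force': 0.0, 'gripper_width': 0.0918105923490098}
{'intrinsics': array([[413.33126703,   0.        , 276.24495939],
       [  0.        , 413.33126703, 211.73073329],
       [  0.        ,   0.        ,   1.        ]]), 'dist_coeffs': array([-0.1062255,  0.       ,  0.       ,  0.       ,  0.       ]), 'eye': array([ 4.75273832e-01, -1.04809392e-03,  1.13891324e+00]), 'rotation': array([[-0.01722948,  0.99858822, -0.0502465 ],
       [-0.99979978, -0.01669537,  0.01103014],
       [ 0.01017568,  0.05042648,  0.99867594]])}
```

View pics/top0.png

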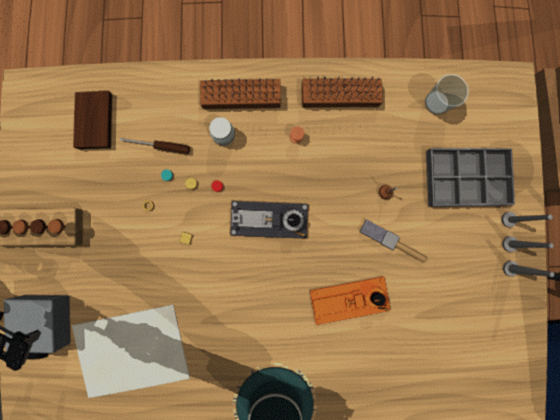

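View pics/scene0.png

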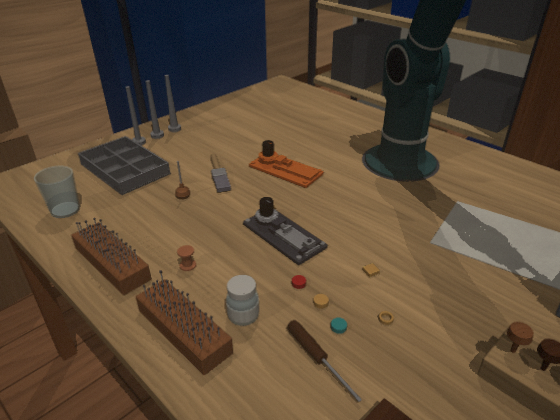

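Candidates for the round blank in the top view: turquoise (167,175), brass (191,184) and red (217,186). The brass disc at world (0.617, 0.222) fits. The steel holder is at (270,219); the orange one at (350,300) is the look-alike. I'll take close-ups with the wrist camera next.

```bash
cat > h.py <<'E'
from station import *
import numpy as np, cv2
def down(yaw):  # tool y axis at angle yaw in world, z down
    y=np.array([np.cos(yaw),np.sin(yaw),0]); z=np.array([0,0,-1.]); return np.column_stack([np.cross(y,z),y,z])
def shot(name):
    s=env.sense(); p,d=viewer.read_camera("wrist"); cv2.imwrite(f"pics/{name}.png",p[:,:,::-1])
    np.savez(f"pics/{name}.npz",p=p,d=d,pos=s["ee_pos"],R=s["tcp_rot"]); return p,d,s
def cloud(d,pos,R):
    i=viewer.camera_info("wrist"); K=i["intrinsics"]; T=i["T_tool_cam"]
    v,u=np.mgrid[:d.shape[0],:d.shape[1]]
    n=cv2.undistortPoints(np.stack([u,v],-1).reshape(-1,1,2).astype(float),K,i["dist_coeffs"]).reshape(*d.shape,2)
    c=np.stack([n[...,0]*d,-n[...,1]*d,-d],-1)
    return (c@T[:3,:3].T+T[:3,3])@R.T+pos
E
python3 - <<'E'
from h import *
np.set_printoptions(precision=4,suppress=True)
print(viewer.camera_info("wrist"))
T=viewer.camera_info("wrist")["T_tool_cam"]
for yaw in (0,np.pi):
    q=solver.inverse_kinematics([.617,.222,.25],down(yaw)); print(yaw,q)
yaw=min((0,np.pi),key=lambda a:abs(solver.inverse_kinematics([.617,.222,.25],down(a))[6]))
R=down(yaw)
for nm,t in (("wb",[.617,.222]),("wh",[.51,.0])):
    off=(R@T[:3,3])[:2]
    # aim the camera axis at the target on the bench
    ax=R@(-T[:3,2]); z=.22; cz=z+(R@T[:3,3])[2]
    aim=off+ax[:2]*(cz/-ax[2])
    env.reach(np.r_[np.array(t)-aim,z],R); env.pause(.2)
    p,d,s=shot(nm); print(nm,s["t"],s["ee_pos"])
    for n in ("blank",) if nm=="wb" else ("holder","knob_grip","bed_place","jaw"):
        for r in tip_of("wrist",n): print(n,r)
a=cv2.imread("pics/wb.png");b=cv2.imread("pics/wh.png")
cv2.imwrite("pics/both.png",cv2.resize(np.vstack([a,b]),(400,600)))
E
```

```text
{'intrinsics': array([[314.117 ,   0.    , 279.4958],
       [  0.    , 314.117 , 208.2419],
       [  0.    ,   0.    ,   1.    ]]), 'dist_coeffs': array([-0.0282,  0.    ,  0.    ,  0.    ,  0.    ]), 'T_tool_cam': array([[ 0.0005,  0.9577,  0.2877,  0.0817],
       [ 1.    , -0.0005, -0.0001, -0.0001],
       [ 0.0001,  0.2877, -0.9577, -0.1706],
       [ 0.    ,  0.    ,  0.    ,  1.    ]])}
0 [-0.6695  0.4571  0.381   1.5717 -0.181   1.1477 -0.2494]
3.141592653589793 [-0.2438  0.4608 -0.213   1.5396  0.1031  1.1522  2.6644]
wb 2.8583 [0.6165 0.2589 0.2199]
blank {'at': [0.6133, 0.2251, 0.0003], 'score': 0.86}
blank {'at': [0.6085, 0.1481, 0.0008], 'score': 0.72}
blank {'at': [0.6434, 0.2923, 0.0022], 'score': 0.72}
wh 4.1333 [0.5107 0.0369 0.2198]
holder {'at': [0.5128, 0.0164, -0.0007], 'score': 0.75}
knob_grip {'at': [0.5057, -0.0553, 0.0606], 'score': 0.87}
knob_grip {'at': [0.2969, -0.2755, 0.0599], 'score': 0.78}
bed_place {'at': [0.5111, 0.0388, 0.0169], 'score': 0.86}
jaw {'at': [0.5164, 0.0181, -0.0007], 'score': 0.78}
```

View pics/wb.png

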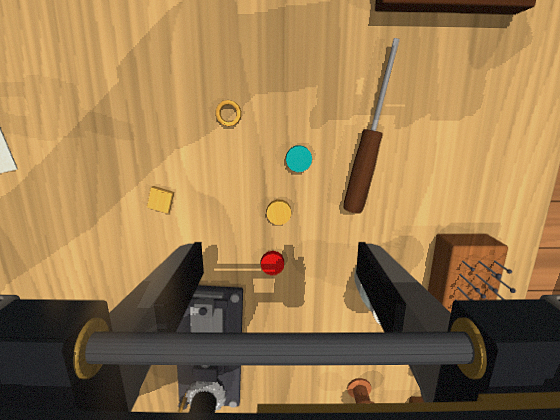

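View pics/wh.png

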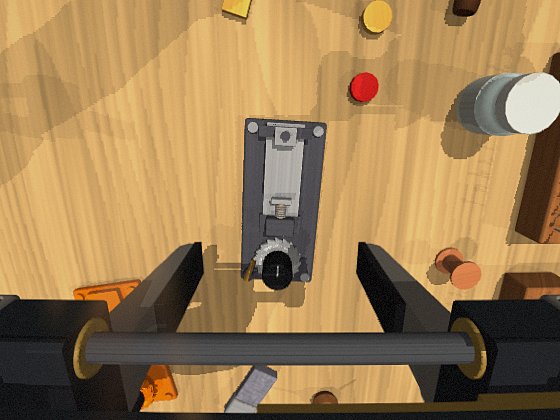

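In wb, the brass disc is at (278,212), between red (272,263) and turquoise (299,158). In wh, the steel holder spans (245–325, 118–282), with its knob at (277,270) and the anvil at the top. I'll fit the geometry from depth and make the crop.

Run:
```python
from h import *
np.set_printoptions(precision=4,suppress=True)
f=np.load("pics/wb.npz"); P=cloud(f["d"],f["pos"],f["R"])
hsv=cv2.cvtColor(f["p"],cv2.COLOR_RGB2HSV)
near=np.hypot(P[...,0]-.6145,P[...,1]-.224)<.03
m=near&(P[...,2]>.009)&(P[...,2]<.016)
(c,r)=cv2.minEnclosingCircle((P[m][:,:2]*1000).astype(np.float32)); print("blank",c,r,P[m].mean(0),m.sum())
bench=(np.hypot(P[...,0]-.6145,P[...,1]-.224)<.035)&(P[...,2]<.006); print("bench z",np.median(P[bench][:,2]))
f=np.load("pics/wh.npz"); Q=cloud(f["d"],f["pos"],f["R"])
reg=(abs(Q[...,0]-.51)<.07)&(abs(Q[...,1])<.13)
lo,hi=.0085,.0145
m=reg&(Q[...,2]>.0085)&(Q[...,2]<.05)
lab=cv2.connectedComponentsWithStats(m.astype(np.uint8))
k=1+np.argmax(lab[2][1:,4]); m=lab[1]==k
rect=cv2.minAreaRect((Q[m&(Q[...,2]<.0145)][:,:2]*1000).astype(np.float32)); print("plate",rect)
bed=reg&(Q[...,2]>.0195)&(Q[...,2]<.0245)&(Q[...,1]>.02)
rb=cv2.minAreaRect((Q[bed][:,:2]*1000).astype(np.float32)); print("bed",rb,np.median(Q[bed][:,2]))
kn=reg&(Q[...,2]>.070)&(Q[...,2]<.08)&(np.hypot(Q[...,0]-.506,Q[...,1]+.057)<.03); print("knob",cv2.minEnclosingCircle((Q[kn][:,:2]*1000).astype(np.float32)),np.median(Q[kn][:,2]),kn.sum())
an=reg&(Q[...,2]>.034)&(Q[...,2]<.042)
for y0,y1 in((-.03,.035),(.04,.12)):
    s=an&(Q[...,1]>y0)&(Q[...,1]<y1); print("blk",cv2.minAreaRect((Q[s][:,:2]*1000).astype(np.float32)),s.sum())
a=cv2.imread("pics/wb.png")[130:300,200:370]; cv2.imwrite("pics/crop.png",cv2.resize(a,None,fx=3,fy=3))
```

```text
blank (615.1222534179688, 220.49822998046875) 15.851984977722168 [0.6151 0.2211 0.0124] 474
bench z 0.0005507992620911173
plate ((511.3804931640625, 7.252227783203125), (209.59739685058594, 96.13619995117188), 86.70973205566406)
bed ((517.3082885742188, 65.01435089111328), (89.16085052490234, 54.45486831665039), 89.48738861083984) 0.022550883113864426
knob ((507.65576171875, -57.74593734741211), 17.605573654174805) 0.07447774264375351 667
blk ((510.96734619140625, -3.187318801879883), (52.583213806152344, 33.93439483642578), 86.01262664794922) 692
blk ((516.5672607421875, 94.88774871826172), (20.07118034362793, 23.978572845458984), 86.68031311035156) 350
```

View pics/crop.png

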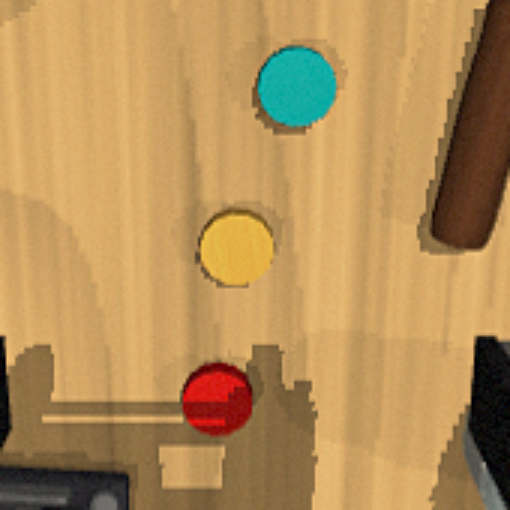

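The crop confirms the plain brass disc at crop (236,248), centred at (0.615, 0.221). The holder axis is at 86.7° and its knob is at (0.5077, −0.0577). Now I'll pick and place.

```bash
cat >> h.py <<'E'
A=np.deg2rad(86.7); X=np.array([np.cos(A),np.sin(A)]); KN=np.array([.5077,-.0577]); BED=KN+.101*X
R0=down(A-np.pi/2)
B=np.array([.6151,.2208])
E
python3 - <<'E'
from h import *
np.set_printoptions(precision=4,suppress=True)
env.reach(np.r_[B,.10],R0); env.movel(np.r_[B,.004],rate=.12); effector.grasp(squeeze=15)
s=env.sense(); print(s["t"],s["ee_pos"],s["gripper_width"],s["grasp_force"],s["wrist_force"])
env.movel(np.r_[B,.09],rate=.2); env.movel(np.r_[BED,.09],R0,rate=.25)
env.movel(np.r_[BED,.0265],rate=.08); env.pause(.2)
s=env.sense(); print(s["t"],s["ee_pos"],s["gripper_width"],s["wrist_force"])
effector.release(); env.movel(np.r_[BED,.10],rate=.2)
off=np.array([.513,.01]); env.reach(np.r_[off+[0,.037],.19],R0); env.pause(.2)
p,d,s=shot("placed"); print(s["t"])
Q=cloud(d,s["ee_pos"],s["tcp_rot"])
m=(abs(Q[...,2]-.0345)<.0025)&(np.hypot(*(np.moveaxis(Q[...,:2],-1,0)-BED[:,None,None]))<.022)
c,r=cv2.minEnclosingCircle((Q[m][:,:2]*1000).astype(np.float32)); print("blank",c,r,m.sum(),"target",BED)
v=np.array(c)/1000-KN; print("holder xy",v@X-.075, v@np.array([-X[1],X[0]]))
# knob turning feasibility
for start in (1.75,):
    q=None
    for yaw in np.linspace(start,start-3.6,7):
        q=solver.inverse_kinematics(np.r_[KN,.045],down(yaw+0)); print(round(yaw,2),q)
E
```

```text
7.2583 [0.6151 0.2208 0.004 ] 0.030189531662529037 14.999993741512299 [ 1.0405 -0.4775  0.3289]
9.95 [0.5137 0.0432 0.0266] 0.02996340931322633 [ 0.2966 -0.6617 -1.0035]
12.1167
blank (513.2216796875, 39.77680206298828) 18.898395538330078 693 target [0.5135 0.0431]
holder xy 0.02263301776768313 9.863353190678608e-05
1.75 [-0.0051  0.4878  0.0644  2.0598 -0.0538  0.5955  1.8464]
1.15 [-0.101   0.4906  0.182   2.0661 -0.1522  0.5972  1.3361]
0.55 [-0.1924  0.4985  0.2951  2.0721 -0.2474  0.6037  0.8235]
-0.05 [-0.2643  0.5088  0.3851  2.0767 -0.3239  0.6126  0.294 ]
-0.65 [-0.3258  0.521   0.4632  2.0805 -0.3908  0.6234 -0.2443]
-1.25 [-0.3841  0.5358  0.5383  2.0841 -0.4558  0.6367 -0.7843]
-1.85 [-0.4906  0.5729  0.6796  2.0903 -0.5799  0.671  -1.2701]
```

View pics/placed.png

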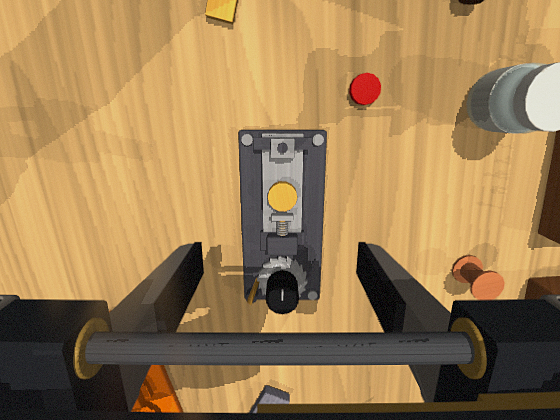

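The blank lies flat and free on the bed at (282,196), clear of the jaw pad. Next I'll grip the knob and turn it in third-of-a-tooth steps while logging the moment.

```bash
cat >> h.py <<'E'
Y0=1.75; TOOTH=2*np.pi/18
def turn(th,n=8):
    env.reach(np.r_[KN,.045],down(Y0-th)); env.pause(.1)
    S=[]
    for _ in range(n): env.pause(.017); S.append(env.sense())
    M=np.mean([s["moment"] for s in S],0); F=np.mean([s["wrist_force"] for s in S],0); s=S[-1]
    y=s["tcp_rot"][:,1]; a=Y0-np.arctan2(y[1],y[0])
    print(f"t{s['t']:.2f} teeth {th/TOOTH:.2f} act {a/TOOTH:.2f} M {M.round(3)} sd {np.std([s['moment'][2] for s in S]):.3f} F {F.round(1)} tau7 {np.mean([s['tau'][6] for s in S]):.3f} w {s['gripper_width']*1000:.2f}",flush=True)
    return M[2]
E
python3 - <<'E'
from h import *
env.reach(np.r_[KN,.11],down(Y0)); env.movel(np.r_[KN,.045],rate=.12); turn(0)
effector.grasp(squeeze=25)
for i in range(0,7): turn(i*TOOTH/3)
E
```

```text
t15.03 teeth 0.00 act 0.00 M [0.041 0.005 0.008] sd 0.030 F [-0.  -0.2  0. ] tau7 -0.000 w 91.84
t16.42 teeth 0.00 act 0.00 M [-0.106 -0.028  0.006] sd 0.027 F [-0.1 -0.6 -0.2] tau7 -0.004 w 33.47
t16.90 teeth 0.33 act 0.33 M [-0.173 -0.032  0.005] sd 0.020 F [ 0.1 -0.8  0.1] tau7 -0.009 w 33.52
t17.38 teeth 0.67 act 0.66 M [-0.206 -0.039  0.017] sd 0.032 F [ 0.  -1.  -0.2] tau7 0.005 w 33.48
t17.87 teeth 1.00 act 1.00 M [-0.261 -0.051  0.035] sd 0.023 F [ 0.2 -1.1 -0.5] tau7 0.005 w 33.39
t18.35 teeth 1.33 act 1.33 M [-0.283 -0.049  0.009] sd 0.032 F [ 0.3 -1.6  0.1] tau7 -0.009 w 33.40
t18.83 teeth 1.67 act 1.66 M [-0.291 -0.093  0.004] sd 0.031 F [ 0.4 -1.2 -0.2] tau7 0.000 w 33.65
t19.32 teeth 2.00 act 2.00 M [-0.289 -0.108 -0.001] sd 0.017 F [ 0.4 -1.6 -0.1] tau7 0.003 w 33.40
```

Run:
```python
from h import *
for i in range(7,24):
    if turn(i*TOOTH/3)>.07: break
```

```text
t19.80 teeth 2.33 act 2.33 M [-0.271 -0.148  0.024] sd 0.031 F [ 0.7 -1.3 -0.6] tau7 -0.010 w 33.40
t20.28 teeth 2.67 act 2.66 M [-0.248 -0.208  0.   ] sd 0.014 F [ 0.9 -0.9 -0.9] tau7 0.000 w 33.27
t20.77 teeth 3.00 act 3.00 M [-0.207 -0.235  0.014] sd 0.036 F [ 0.9 -0.8 -0.9] tau7 0.002 w 33.54
t21.25 teeth 3.33 act 3.33 M [-0.209 -0.296  0.014] sd 0.016 F [ 1.  -0.9 -0.6] tau7 -0.015 w 33.10
t21.73 teeth 3.67 act 3.66 M [-0.191 -0.365 -0.011] sd 0.023 F [ 1.5 -1.  -1.2] tau7 0.000 w 33.62
t22.22 teeth 4.00 act 4.00 M [-0.175 -0.436  0.025] sd 0.016 F [ 1.7 -0.6 -1.4] tau7 0.002 w 33.64
t22.70 teeth 4.33 act 4.33 M [-0.167 -0.527  0.016] sd 0.016 F [ 2.3 -0.5 -1.7] tau7 -0.013 w 33.49
t23.18 teeth 4.67 act 4.66 M [-0.141 -0.612  0.014] sd 0.015 F [ 2.6 -0.3 -1.9] tau7 0.001 w 33.22
t23.67 teeth 5.00 act 5.00 M [-0.154 -0.696 -0.002] sd 0.036 F [ 3.  -0.3 -2. ] tau7 0.002 w 33.42
t24.15 teeth 5.33 act 5.33 M [-0.172 -0.802  0.018] sd 0.027 F [ 3.3 -0.4 -2.5] tau7 -0.015 w 33.00
t24.63 teeth 5.67 act 5.66 M [-0.135 -0.917  0.031] sd 0.025 F [ 4.3 -0.3 -2.5] tau7 0.001 w 33.60
t25.12 teeth 6.00 act 6.00 M [-0.225 -0.978 -0.003] sd 0.024 F [ 4.  -0.9 -3.1] tau7 0.002 w 33.11
t25.60 teeth 6.33 act 6.33 M [-0.235 -1.086  0.029] sd 0.025 F [ 4.7 -0.5 -3.2] tau7 -0.014 w 33.33
t26.08 teeth 6.67 act 6.66 M [-0.283 -1.128  0.002] sd 0.034 F [ 5.5 -0.9 -3.5] tau7 0.003 w 33.20
t26.57 teeth 7.00 act 6.99 M [-0.312 -1.136  0.006] sd 0.023 F [ 5.4 -1.1 -3.3] tau7 0.001 w 33.87
t27.05 teeth 7.33 act 7.32 M [-0.305 -1.128  0.013] sd 0.040 F [ 5.3 -0.9 -3.2] tau7 0.005 w 33.34
t27.53 teeth 7.67 act 7.66 M [-0.336 -1.125 -0.015] sd 0.026 F [ 5.2 -1.1 -3.2] tau7 -0.006 w 33.00
```

No load has shown up yet at 7.67 teeth, though I expected contact at about 7.1. Before turning any further I'll check whether the jaw has actually moved.

Run:
```python
from h import *
p,d,s=shot("w3"); t,_=viewer.read_camera("top"); sc,_=viewer.read_camera("scene")
for c in ("wrist","top","scene"):
    for n in ("jaw","blank"): print(c,n,[(r["at"],r["score"]) for r in tip_of(c,n)])
a=cv2.resize(t[185:255,215:325],(550,350),interpolation=cv2.INTER_CUBIC)
b=cv2.resize(sc[180:270,230:340],(428,350),interpolation=cv2.INTER_CUBIC)
c=cv2.resize(p,(0,0),fx=.6,fy=.595)
img=np.zeros((600,800,3),np.uint8); img[:250,:336]=c[:250]; img[:250,340:733]=cv2.resize(a,(393,250)); img[250:,:428]=b
cv2.imwrite("pics/m3.png",img[:,:,::-1])
```

```text
wrist jaw [([0.5197, 0.0492, -0.0015], 0.73)]
wrist blank [([0.5119, 0.0722, 0.0254], 0.84)]
top jaw [([0.5146, 0.0464, -0.0004], 0.72), ([0.2861, -0.2038, 0.0021], 0.7), ([0.5121, 0.0445, 0.0174], 0.53), ([0.4427, -0.3394, 0.0019], 0.25)]
top blank [([0.5148, 0.0739, 0.0196], 0.65), ([0.61, 0.147, -0.0044], 0.57), ([0.6373, 0.2842, 0.0], 0.44)]
scene jaw [([0.5107, 0.0484, -0.0053], 0.62), ([0.2822, -0.1994, -0.0003], 0.42)]
scene blank [([0.6048, 0.1477, -0.0042], 0.63), ([0.6401, 0.2901, -0.0032], 0.58), ([0.519, 0.0682, 0.0278], 0.51)]
```

View pics/m3.png

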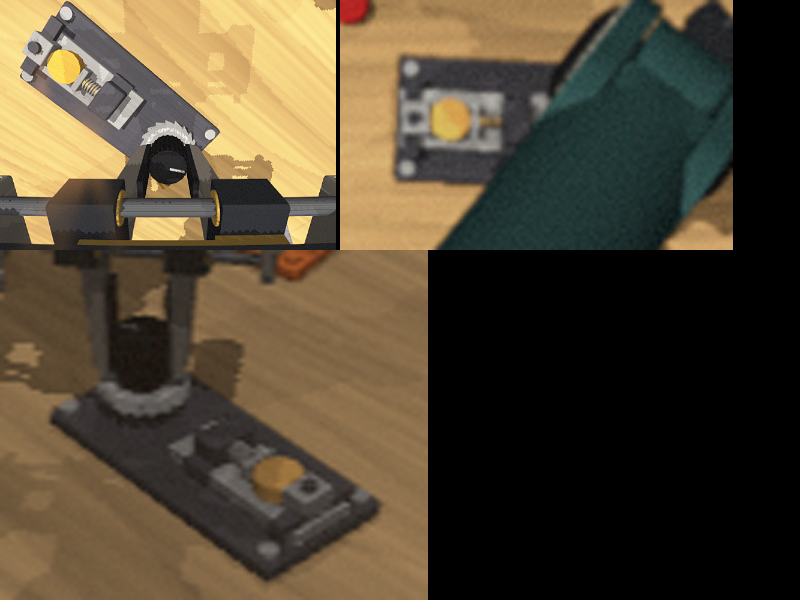

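The jaw is following the knob (about 31 mm of travel) and the disc is at or nearly at the anvil. I'll measure the remaining gap and the jaw travel from depth.

Run:
```python
from h import *
H=np.array([X,[-X[1],X[0]]])
for nm in ("wh","placed","w3"):
    f=np.load(f"pics/{nm}.npz"); Q=cloud(f["d"],f["pos"],f["R"])
    h=(Q[...,:2]-KN)@H.T*1000-[75,0]; z=Q[...,2]*1000
    hsv=cv2.cvtColor(f["p"],cv2.COLOR_RGB2HSV)
    br=(hsv[...,0]>15)&(hsv[...,0]<32)&(hsv[...,1]>110)
    row=(abs(h[...,1])<13)&(h[...,0]>-40)&(h[...,0]<100)
    bl=row&br&(abs(z-34.5)<2.5)&(h[...,0]>0)
    if bl.sum()>30: print(nm,"blank x",np.percentile(h[bl][:,0],[0.5,99.5]),"y",np.percentile(h[bl][:,1],[.5,99.5]))
    an=row&(abs(z-38.5)<1.5)&~br
    hist,_=np.histogram(h[an][:,0],bins=np.arange(-40,101,2)); print(nm,[(int(-40+2*i),int(c)) for i,c in enumerate(hist) if c])
    a=h[an&(h[...,0]>55)]; print("anvil",np.percentile(a[:,0],[1,99])); j=h[an&(h[...,0]<45)&(h[...,0]>-30)]; print("jaw",np.percentile(j[:,0],[1,99]))
```

```text
wh [(-40, 28), (-38, 33), (-36, 31), (-34, 32), (-32, 28), (-30, 35), (-28, 36), (-26, 28), (-24, 37), (-22, 38), (-20, 18), (-10, 1), (-6, 2), (-4, 1), (0, 10), (2, 11), (4, 2), (66, 9), (68, 34), (70, 41), (72, 32), (74, 27), (76, 25), (78, 25), (80, 25), (82, 31), (84, 38), (86, 37)]
anvil [67.7794297  87.48301021]
jaw [-29.84324111   3.61703638]
placed blank x [10.03276925 41.03680459] y [-12.89235483  12.77672449]
placed [(-40, 21), (-38, 41), (-36, 34), (-34, 40), (-32, 40), (-30, 29), (-28, 39), (-26, 38), (-24, 36), (-22, 37), (-20, 39), (-18, 1), (-14, 1), (-12, 1), (-10, 1), (-8, 1), (-6, 1), (-4, 1), (0, 10), (2, 7), (4, 6), (66, 18), (68, 42), (70, 48), (72, 40), (74, 31), (76, 27), (78, 27), (80, 32), (82, 41), (84, 47), (86, 37)]
anvil [67.67282338 87.70235914]
jaw [-29.24914456   4.36259849]
w3 blank x [16.92057612 67.60251392] y [-12.84436052  12.83953008]
w3 [(-10, 2), (-8, 145), (-6, 151), (-4, 153), (-2, 153), (0, 153), (2, 155), (4, 158), (6, 154), (8, 156), (10, 155), (12, 102), (14, 6), (16, 2), (20, 2), (22, 3), (24, 2), (26, 2), (28, 2), (30, 11), (32, 39), (34, 39), (36, 5), (66, 56), (68, 172), (70, 168), (72, 165), (74, 148), (76, 109), (78, 101), (80, 95), (82, 106), (84, 127), (86, 122), (88, 2)]
anvil [67.59327421 87.47775768]
jaw [-7.67068227 35.44573386]
```

Run:
```python
from h import *
for k in (7.67,7.9,8.1,8.2): turn(k*TOOTH,25)
```

```text
t28.75 teeth 7.67 act 7.66 M [-0.338 -1.13   0.011] sd 0.025 F [ 5.  -1.1 -3.3] tau7 -0.010 w 33.63
t29.52 teeth 7.90 act 7.89 M [-0.351 -1.122  0.016] sd 0.027 F [ 5.2 -1.1 -3.1] tau7 -0.021 w 33.43
t30.28 teeth 8.10 act 8.09 M [-0.366 -1.103  0.037] sd 0.028 F [ 5.3 -1.2 -2.9] tau7 -0.045 w 32.80
t31.05 teeth 8.20 act 8.19 M [-0.368 -1.106  0.037] sd 0.028 F [ 5.3 -1.1 -2.9] tau7 -0.044 w 33.30
```

The load is growing now. Before counting clicks I'll check for slip between tool and knob, using the white index mark on the knob top.

Run:
```python
from h import *
p,d,s=shot("w4"); ims=[]
for nm in ("wh","placed","w3","w4"):
    f=np.load(f"pics/{nm}.npz"); p=f["p"]
    Q=cloud(f["d"],f["pos"],f["R"]); g=p.min(-1).astype(int)
    kn=(np.hypot(Q[...,0]-KN[0],Q[...,1]-KN[1])<.0145)&(abs(Q[...,2]-.0745)<.004)
    m=kn&(g>np.median(g[kn])+45)
    P=Q[m][:,:2]*1000-KN*1000; c=P.mean(0)
    l=cv2.fitLine(P.astype(np.float32),cv2.DIST_L2,0,.01,.01).ravel(); 
    y=f["R"][:,1]
    print(nm,m.sum(),"c",c.round(1),"line deg",np.degrees(np.arctan2(l[1],l[0])).round(1),"mean deg",np.degrees(np.arctan2(c[1],c[0])).round(1),"ext",np.ptp(P@l[:2]).round(1),"tool yaw",np.degrees(np.arctan2(y[1],y[0])).round(1))
    v,u=np.argwhere(kn).mean(0).astype(int); ims.append(cv2.resize(p[max(v-35,0):v+35,u-35:u+35],(390,290)))
cv2.imwrite("pics/k.png",np.vstack([np.hstack(ims[:2]),np.hstack(ims[2:])])[:,:,::-1])
```

```text
wh 21 c [0.7 8.1] line deg 85.9 mean deg 85.3 ext 12.2 tool yaw 0.1
placed 24 c [0.5 7.7] line deg 83.1 mean deg 86.2 ext 12.9 tool yaw -3.3
w3 115 c [ 3.2 -7.4] line deg -66.3 mean deg -66.5 ext 12.5 tool yaw -52.9
w4 112 c [ 1.8 -7.8] line deg -77.7 mean deg -77.1 ext 12.8 tool yaw -63.5
```

View pics/k.png

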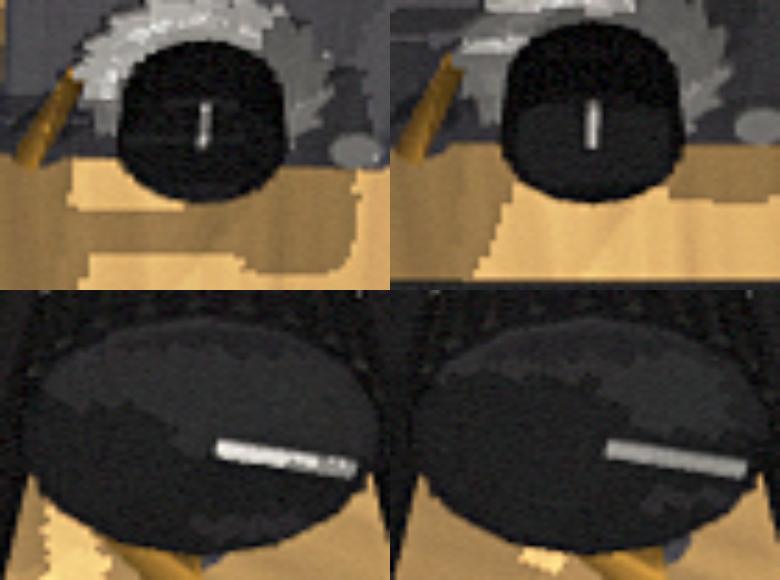

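The mark shows 7.65 and 8.21 teeth, matching the tool, so nothing slipped. The load is rising and points to contact between clicks 7 and 8. I'll turn on within the present tooth, which is still reversible to 8, to confirm the slope.

Run:
```python
from h import *
for k in (8.4,8.6,8.8): turn(k*TOOTH,25)
H=np.array([X,[-X[1],X[0]]])
shot("w5")
for nm in ("w3","w4","w5"):
    f=np.load(f"pics/{nm}.npz"); Q=cloud(f["d"],f["pos"],f["R"])
    h=(Q[...,:2]-KN)@H.T*1000-[75,0]; z=Q[...,2]*1000
    c=(abs(h[...,1])<8)
    b=h[c&(abs(z-38.5)<1.5)&(h[...,0]>-20)&(h[...,0]<22)][:,0]
    pd=h[c&(z>35.7)&(z<37.6)&(h[...,0]>24)&(h[...,0]<45)][:,0]
    print(nm,"block front",np.percentile(b,97).round(2),"pad",np.percentile(pd,[5,50,95]).round(2),len(pd))
```

```text
t31.87 teeth 8.40 act 8.39 M [-0.379 -1.093  0.054] sd 0.033 F [ 5.1 -1.1 -3. ] tau7 -0.064 w 33.71
t32.63 teeth 8.60 act 8.59 M [-0.366 -1.084  0.076] sd 0.026 F [ 5.2 -1.2 -2.9] tau7 -0.076 w 33.35
t33.40 teeth 8.80 act 8.79 M [-0.388 -1.071  0.083] sd 0.025 F [ 5.1 -1.4 -2.6] tau7 -0.090 w 33.21
w3 block front 12.84 pad [26.1  33.42 37.57] 314
w4 block front 15.01 pad [26.2  33.53 36.78] 284
w5 block front 17.07 pad [26.23 33.46 37.3 ] 269
```

Run:
```python
from h import *
H=np.array([X,[-X[1],X[0]]])
for nm,lo in (("wh",-8),("placed",-8),("w3",24),("w5",24)):
    f=np.load(f"pics/{nm}.npz"); Q=cloud(f["d"],f["pos"],f["R"])
    h=(Q[...,:2]-KN)@H.T*1000-[75,0]; z=Q[...,2]*1000
    c=(abs(h[...,1])<11)&(abs(h[...,1])>6)
    b=h[c&(abs(z-38.5)<1.5)&(h[...,0]>-45)&(h[...,0]<lo-2)][:,0]
    pd=h[c&(z>35)&(z<38)&(h[...,0]>lo)&(h[...,0]<lo+16)][:,0]
    print(nm,"block front",np.percentile(b,97).round(2),"pad",np.percentile(pd,[3,25,50,75,97]).round(2),len(pd))
```

```text
wh block front -19.11 pad [0.33 1.38 2.91 4.22 5.24] 43
placed block front -19.01 pad [0.31 1.73 2.87 4.25 5.2 ] 45
w3 block front 12.6 pad [31.15 32.41 33.92 35.54 39.13] 197
w5 block front 16.99 pad [31.3  32.46 33.91 35.59 38.2 ] 168
```

The pad stopped after about 30.8 mm of travel, so contact was at about 7.3 teeth, which agrees with the load (slope about 0.08 N m per tooth). The second click after that is click 9, so I'll turn to 9.2 and let go.

Run:
```python
from h import *
turn(9.0*TOOTH,10); turn(9.2*TOOTH,15)
effector.release(); env.pause(.2)
env.movel(np.r_[KN,.14],rate=.15)
env.reach(np.r_[.513,.047,.19],R0); env.pause(.3)
p,d,s=shot("end"); print(s["t"],s["wrist_force"])
f=np.load("pics/end.npz"); Q=cloud(d,f["pos"],f["R"]); g=p.min(-1).astype(int)
kn=(np.hypot(Q[...,0]-KN[0],Q[...,1]-KN[1])<.0145)&(abs(Q[...,2]-.0745)<.004)
m=kn&(g>np.median(g[kn])+45); c=(Q[m][:,:2]-KN).mean(0); a=np.degrees(np.arctan2(c[1],c[0])); print("mark",a,"teeth",(86.7-a)/20)
```

```text
t33.97 teeth 9.00 act 8.99 M [-0.378 -1.071  0.102] sd 0.026 F [ 5.1 -1.4 -3.1] tau7 -0.102 w 33.73
t34.57 teeth 9.20 act 9.19 M [-0.418 -1.053  0.116] sd 0.022 F [ 5.  -1.6 -2.7] tau7 -0.121 w 33.39
37.6833 [ 0.73261944  0.00380763 -0.63957479]
mark -93.68435208171415 teeth 9.019217604085707
```

View pics/end.png

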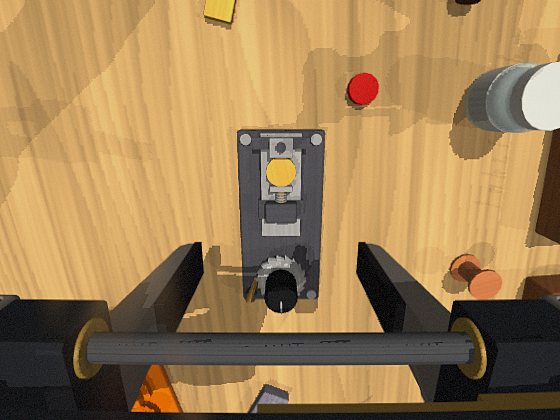

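The knob rests on tooth 9. The disc at (281,172) is clamped flat between the pad and the anvil, and the robot is clear.

```bash
python3 -c "
from station import *
print(workorder.finish_job())"
```

```text
the job is handed in; nothing more can be done
None
```

The brass blank lies flat between jaw and anvil, clamped with the pawl on click 9, the second click after contact at about 7.3 teeth; the knob is released, and I handed the job in with the arm clear at about 38 s of the 72 s.

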